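# Locate a valve block on the ratchet stand

## Task

Raise the stand's toothed rail by its knob, tooth by tooth, until the spring pawl holds its plug high enough for the aluminium valve block to pass under it. Slide the valve block, bore end first, fully home against the back stop of the nest below, gently, then press the pawl's red pad down and keep it down until the plug has sunk into the bore and the brass collar rests on the block; let go of everything. Do not force the pawl, ram the block against the nest, push the rail down onto the pawl, or disturb the other things on the bench.

Things in the scene. Friction and masses are not known exactly. Their poses are not given: they have to be found in the camera images.
- stand: Fixed stand, dark steel and blue, that carries the rail. Origin on the bench top on the plug's vertical axis; x points into the nest (away from its mouth), z up. Behind the rail a blue guide column, 40 mm wide, 100 mm high, at x = 73 to 89 mm, with a side cheek on +y; base plate 12 mm high, 84 mm wide, from x = 44 to 112 mm.
- nest: Fixed U-shaped nest of dark steel under the plug, bolted to the stand, axes the same. Origin: middle of its open mouth on the bench top, 42 mm in front of the plug's axis. Inner side faces at y = +-26.5 mm from x = 22 to 72 mm, 18 mm high; flared lips open the mouth to about 74 mm; back stop 25 mm high, face at x = 72 mm. The block slides on the bench itself; over 22 N dents the nest.
- rail: Sliding part of the stand, 0.7 kg, moves only up and down. Origin: centre of the underside of its brass collar (36 mm across, 7 mm thick), on the plug's axis, 20 to 70 mm above the bench (hard stops). Axes as the stand's. Below hangs a brass plug, 20 mm across, 16 mm long, tapering to 10 mm. An 18 mm stem goes up to a blue arm, 70 to 85 mm above the collar, reaching to x = -10 mm.
- rail_teeth (a point): Underside of the lowest of five teeth on the rail's -y face at x = 60 mm (pitch 10 mm, 6 mm deep), 13 mm above the collar. The pawl slips over each tooth as the rail rises and holds it. Only this last tooth is high enough for the block: collar at 61.5 to 66.5 mm, as the pawl block's height is adjusted; lift 1 to 2 mm past it to catch.
- rail_knob (a point): Centre of the black square hand grip on top of the rail, 24 x 24 mm and 26 mm high, sides along the stand's x and y, with a red top 5 mm thick (18 mm above this point). 112 mm above the collar's underside, 60 mm behind the plug's axis. Lifting takes 8 to 14 N at up to 40 mm/s (oil damper); with the pawl off the rail sinks by itself at about 70 mm/s.
- pawl: Sprung pawl, a dark steel rocker on a grey block on the stand's -y side. Origin on its pivot: 60 mm in x, -25.5 mm in y from the stand's axis, 40 mm above the bench give or take 2.5 mm. It turns about its x axis (along the stand's x): nose up to the teeth, lever to -y with a red pad (over 20 N bends it). Level at rest. Off the teeth from about 0.145 rad, hard stop at 0.166 rad; springs back.
- pawl_pad (a point): Middle of the top of the pawl's red pad (22 mm in x, 34 mm in y, 6 mm thick), 65 mm from the pivot towards -y, 3 mm above it. Press straight down: 2 to 5 N moves it, off the teeth about 9.4 mm down, hard stop 11 mm down.
- block: Loose valve block, aluminium, 130 x 50 x 40 mm (its x, y, z), 0.5 to 0.9 kg, flat on the bench. Origin: centre of its underside. Its +x end, near the bore, goes into the nest first; when that end touches the back stop the bore is under the plug. Gripped across its width at x about -35 mm it slides easily on the oily bench (friction 0.2), hand clear of the stand.
- block_bore (a point): Centre of the upper mouth of the block's round through bore, 24 mm across, on the block's centre line at x = +35 mm (30 mm from its +x end), 40 mm above its underside.
- bearing: Loose steel bearing ring, 68 mm across, 17 mm high; leave alone. Origin under its centre.
- piston: Loose steel piston standing upright on its foot, 30 mm across, 70 mm high; leave alone. Origin under its centre.
- hammer: Loose hammer with yellow handle, 240 mm long, lying; leave alone.
- wrench: Loose steel wrench lying flat; leave alone.
- cap: Loose blue plastic ring cap, 60 mm across, 30 mm high; leave alone. Origin under its centre.
Mind the look-alikes: they are no part of the job. Leave any green, pink or turquoise look-alike of the stand alone.

How it is judged:
On the way, in this order (a step that is already met when the one before it is completed fails the run):
1. the rail is raised to its last tooth and held there by the pawl with the hand off it (height (world z) of rail above 0.0595 m and contact force between the fingers and rail below 0.2 N), for 0.4 s.
2. the block is home against the nest's back stop (within 1.5 mm), straight, its bore under the plug, while the rail is still up (height (world z) of rail above 0.0595 m and x of block_bore in the frame of stand above -0.0015 m and horizontal distance between block_bore and rail below 0.0035 m and angle between the x axis of block and the x axis of stand, either way round below 0.08 rad and height (world z) of block below 0.003 m), for 0.2 s.
At the end, for the whole second after the job is handed in: The block lies flat in the nest, within 1.5 mm of touching the back stop, bore within 3.5 mm of the plug's axis, within 0.08 rad of straight; the plug is in the bore with the collar resting on the block (40 mm above the bench, within 2.5 mm); the pawl is let go, all at rest (height (world z) of rail between 0.0375 and 0.0425 m and x of block_bore in the frame of stand above -0.0015 m and horizontal distance between block_bore and rail below 0.0035 m and angle between block's own z axis and vertical below 0.05 rad and height (world z) of block below 0.003 m and angle between the x axis of block and the x axis of stand, either way round below 0.08 rad and linear speed of block below 0.02 m/s and contact force between the fingers and pawl below 0.2 N).
It fails at once if the pawl's pad is pressed or pulled with more than 20 N (contact force between the fingers and pawl above 20 N).
It fails at once if the rail is driven onto the pawl with more than 40 N (contact force between pawl and rail above 40 N).
It fails at once if the block is rammed against the nest with more than 22 N (contact force between block and nest above 22 N).
It fails at once if another thing on the bench is moved by more than 20 mm (distance of any of bearing, piston, hammer, wrench, cap from where it was at the start of the episode above 0.02 m).
It also fails if it takes over 72 s, if anything falls off the work surface, if the arm or the gripper's body presses on something with over 40 N, if the wrist force passes 120 N, or if a joint passes its speed limit or range.

## Robot

A 7-joint arm with a two-finger parallel gripper is mounted at the origin on the work surface. World frame = base frame: x ahead of the robot, y to its left, z up, the work surface at z = 0. Lengths are in m, angles in rad, forces in N, time in s.
With the tool pointing down it reaches from about 0.4 to 0.9 m from the base axis. Payload 5.6 kg.
Tool frame: the origin (TCP) lies midway between the tips of the shut fingers; the grasp point (between the pads) lies 19 mm behind it; y points along the fingers, z is the direction in which the jaws open and shut, and the axes are right-handed (so a half turn about y gives the same grasp; the last joint's range is limited). The gripper opens to 92 mm and grips with 3 to 60 N. Pads are 20 mm wide; open, the fingers measure 128 mm over their backs; the gripper's body (75 mm by 189 mm) begins 69 mm behind the grasp point.
Start: joints at [1.181, 0.468, -0.012, 1.603, 0.006, 1.071, -0.056], TCP at [0.221, -0.611, 0.215] pointing down, gripper open.
Joint ranges: [-2.53, 2.53], [-0.31, 2.02], [-1.57, 1.55], [0.28, 2.44], [-1.29, 4.43], [0.15, 1.84], [-2.92, 2.92]. Speed limits (rad/s): [2.57, 2.57, 3.14, 3.14, 3.14, 3.14, 3.14].

## Interface

Orientations are given as a 3x3 rotation matrix whose columns are the frame's x, y, z axes.
In Python, from station import env, effector, solver, viewer, workorder, search_frame, tip_of gives the robot as it stands. Calls block until the motion is done:
- env.reach(position, orientation): joint-space move of the TCP to a pose.
- env.movel(position, frame=None, rate=0.15): straight line of the TCP; frame=None keeps the orientation; rate is the mean speed in m/s.
- env.goto_joints(angles): joint-space move.
- effector.release() and effector.grasp(squeeze=None): open the fingers fully, or close them until they stop; squeeze is the grip in N (None keeps the last).
- env.pause(seconds).
- solver.inverse_kinematics(position, orientation): joint angles nearest the present ones, or None.
- env.sense(): the state.
- viewer.read_camera(name): name is "side" or "top"; returns (picture, depth): 384x512x3 uint8, red, green, blue; 384x512 float32, m along the optical axis (not along the pixel's ray), 0 where there is no reading.
- viewer.camera_info(name): a dict with "intrinsics" (3x3 intrinsics, pixels), "eye" and "rotation" of the camera in the world. Camera axes: x right, y up, looking along -z (the intrinsics and any distortion apply to the point x, -y, -z); pixel columns grow to the right and rows downward; lengths in m; the calibration is good to about 2 mm. A picture is of the moment at which its call begins. camera_info takes no time and is no camera call.
A pose or a line that the arm cannot do raises env.PlanningError and nothing moves.
- workorder.finish_job(): hands the job in, once; it reports no verdict.
Trained networks look in the newest picture that a camera, given by its name, has taken for a name from the list of things; names that differ only in an ending like _2 or _b are one class to them, and where a whole thing is asked for, a point or a joint stands for the part that bears it (a point fixed in the world has none). Each returns a list of dicts, best first, with "score" (0 to 1); they miss things now and then, are a little off and sometimes report something else, mostly with a low value. They report only what shows in the picture. A call takes as long as a camera call. They do not tell look-alikes from the thing itself.
- search_frame(camera, name): "at" ([x, y, z] in m, in world coordinates, good to about 4 mm: the middle of the surface that is visible of it).
- tip_of(camera, name): "at" ([x, y, z] in m, in world coordinates, good to about 4 mm: a listed point, or the origin of a listed thing).
The state is a dict: "t": time; "joint_positions": joint angles; "joint_velocities": joint speeds; "tau": joint torques, N m; "ee_pos": TCP position; "tcp_rot": TCP orientation; "wrist_force": force on the tool from outside, world axes, zero at the start; "moment": the same for the moment, N m; "gripper_width": finger opening in m.
Only numpy, scipy, OpenCV 4.12 (cv2) and the standard library are available. Lean on these libraries where they do the work, as an engineer would, in place of code of your own. Each camera call takes 0.05 s, during which the arm holds its last target. There are 200 camera calls.

## Working session

There is one attempt and no reset: what is moved stays moved. The work goes in short steps, each a Python script; the robot and the scene stay as the last script left them, time stands still between calls to the robot, and variables do not carry over. Pictures are saved under pics/ and viewed, about 8 in all and at most 12, crops included, and the job is handed in when it is done.

```bash
mkdir -p pics; ls
cat > h.py <<'E'
import numpy as np, cv2
from station import env, effector, solver, viewer, workorder, search_frame, tip_of
def snap(cam,name):
    p,d=viewer.read_camera(cam); cv2.imwrite(f'pics/{name}.png',cv2.cvtColor(p,cv2.COLOR_RGB2BGR)); np.save(f'pics/{name}.npy',d); return p,d
def pix(cam,P):
    c=viewer.camera_info(cam);K=np.array(c['intrinsics']);R=np.array(c['rotation']);e=np.array(c['eye'])
    q=R.T@(np.array(P)-e); q=q*[1,-1,-1]; u=K@q; return u[:2]/u[2]
def world(cam,d,u,v):
    c=viewer.camera_info(cam);K=np.array(c['intrinsics']);R=np.array(c['rotation']);e=np.array(c['eye'])
    z=d[v,u]; q=np.linalg.inv(K)@np.array([u,v,1])*z; return R@(q*[1,-1,-1])+e
E
python3 - <<'E'
from h import *
a,_=snap('top','t0'); b,_=snap('side','s0')
for c in('top','side'):
    print(c,{k:np.round(v,3).tolist() if not isinstance(v,str) else v for k,v in viewer.camera_info(c).items()})
    for n in ['stand','nest','rail','rail_knob','rail_teeth','pawl','pawl_pad','block','block_bore','bearing','piston','hammer','wrench','cap']:
        print(n,[(np.round(r['at'],3).tolist(),round(r['score'],2),pix(c,r['at']).astype(int).tolist()) for r in tip_of(c,n)[:4]] if n not in('hammer','wrench') else [(np.round(r['at'],3).tolist(),round(r['score'],2)) for r in search_frame(c,n)[:3]])
cv2.imwrite('pics/both.png',cv2.cvtColor(np.vstack([a,b]),cv2.COLOR_RGB2BGR)[:, :])
print({k:np.round(v,3).tolist() for k,v in env.sense().items()})
E
```

```text
pics
top {'intrinsics': [[361.078, 0.0, 251.377], [0.0, 361.078, 190.642], [0.0, 0.0, 1.0]], 'eye': [0.272, 0.012, 1.279], 'rotation': [[0.005, 0.985, -0.172], [-1.0, 0.008, 0.018], [0.019, 0.171, 0.985]]}
stand [([0.385, 0.334, 0.001], 0.77, [153, 220]), ([0.524, -0.298, 0.002], 0.74, [330, 183]), ([0.27, -0.225, 0.002], 0.72, [312, 254]), ([0.168, -0.394, 0.001], 0.67, [361, 284])]
nest [([0.54, -0.087, -0.004], 0.66, [272, 178])]
rail [([0.581, -0.08, 0.022], 0.81, [270, 165]), ([0.39, 0.337, 0.018], 0.66, [151, 218]), ([0.165, -0.395, 0.017], 0.63, [363, 286]), ([0.269, -0.225, 0.018], 0.48, [313, 254])]
rail_knob [([0.446, 0.338, 0.134], 0.87, [142, 197]), ([0.64, -0.067, 0.137], 0.77, [269, 140]), ([0.22, -0.37, 0.134], 0.65, [367, 271]), ([0.583, -0.284, 0.136], 0.58, [335, 157])]
rail_teeth [([0.642, -0.078, 0.04], 0.79, [270, 148]), ([0.444, 0.33, 0.031], 0.78, [153, 202]), ([0.328, -0.221, 0.03], 0.74, [312, 237]), ([0.228, -0.383, 0.032], 0.65, [360, 267])]
pawl [([0.65, -0.093, 0.037], 0.55, [274, 146])]
pawl_pad [([0.655, -0.156, 0.044], 0.44, [292, 144])]
block [([0.494
[... 1487 characters left out ...]
_bore [([0.526, 0.176, 0.04], 0.7, [232, 243])]
bearing [([0.724, 0.157, 0.004], 0.71, [174, 233])]
piston [([0.543, 0.425, 0.003], 0.45, [201, 322])]
hammer [([0.809, -0.002, 0.024], 0.88)]
wrench [([0.641, -0.432, 0.006], 0.68)]
cap [([0.681, 0.265, 0.002], 0.82, [175, 264])]
{'t': 1.5, 'joint_positions': [1.181, 0.468, -0.012, 1.603, 0.006, 1.071, -0.056], 'joint_velocities': [0.002, 0.001, -0.002, 0.001, 0.001, -0.001, 0.001], 'tau': [0.0, -52.041, -0.012, -24.405, -0.057, 0.011, 0.0], 'ee_pos': [0.221, -0.611, 0.215], 'tcp_rot': [[-0.94, -0.0, 0.34], [-0.34, -0.0, -0.94], [0.0, -1.0, 0.0]], 'wrist_force': [-0.445, -0.095, 0.019], 'moment': [-0.037, 0.022, 0.002], 'gripper_width': 0.092}
```

View pics/t0.png

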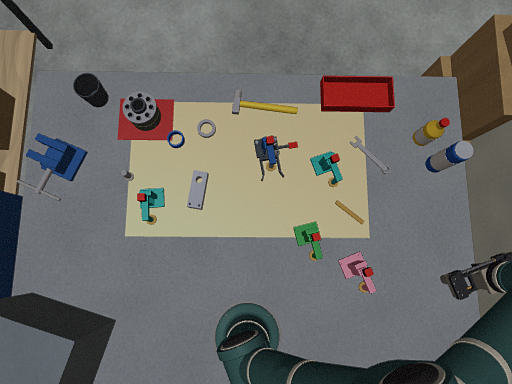

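View pics/s0.png

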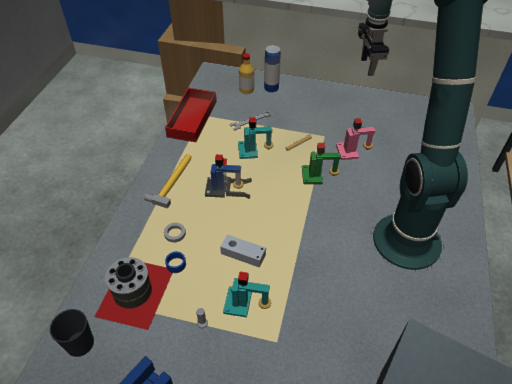

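The blue/dark stand at top px (268,150), side px (222,178), is the only one that is neither green, pink nor turquoise, and the only one with a nest and a pawl with a red pad. The teal (150,203 and 327,165), green (308,238) and pink (357,270) stands are look-alikes. I'll confirm this in a crop and refine the poses.

Run:
```python
from h import *
from scipy.optimize import least_squares
t=cv2.imread('pics/t0.png'); s=cv2.imread('pics/s0.png')
A=cv2.resize(t[120:215,180:310],None,fx=5.4,fy=5.4,interpolation=cv2.INTER_CUBIC)[:520,:700]
cv2.imwrite('pics/c1.png',cv2.resize(np.hstack([cv2.resize(t[125:215,180:305],(500,360),interpolation=3),cv2.resize(s[145:275,165:275],(300,360),interpolation=3)]),None,fx=1,fy=1))
# more network samples for averaging
env_pts={}
for i in range(4):
  for c in('top','side'):
    viewer.read_camera(c)
    for n in ['stand','nest','rail','rail_knob','pawl','pawl_pad','rail_teeth','block','block_bore']:
      for r in tip_of(c,n):
        p=np.array(r['at'])
        if (n.startswith('block') and np.hypot(*(p[:2]-[.5,.18]))<.06) or (not n.startswith('block') and np.hypot(*(p[:2]-[.61,-.09]))<.1): env_pts.setdefault(n,[]).append(p)
m={n:np.mean(v,0) for n,v in env_pts.items()}
for n in m: print(n,len(env_pts[n]),m[n].round(4),np.std(env_pts[n],0).round(4))
loc={'stand':(0,0),'nest':(-.042,0),'rail':(0,0),'rail_knob':(.06,0),'pawl':(.06,-.0255),'pawl_pad':(.06,-.0905)}
def f(q):
  c,s_=np.cos(q[2]),np.sin(q[2]);R=np.array([[c,-s_],[s_,c]])
  return np.concatenate([(q[:2]+R@np.array(loc[n])-m[n][:2])*1e3 for n in loc if n in m])
r=least_squares(f,[.58,-.08,.19],loss='soft_l1',x_scale=[.01,.01,.1]);print('stand',r.x.round(4),r.fun.round(1))
# red blobs & block by depth
for c,im,nm in(('top',t,'t0'),('side',s,'s0')):
  d=np.load(f'pics/{nm}.npy'); hsv=cv2.cvtColor(im,cv2.COLOR_BGR2HSV)
  red=(((hsv[...,0]<6)|(hsv[...,0]>174))&(hsv[...,1]>150)&(hsv[...,2]>90)).astype(np.uint8)
  k,l,st,ce=cv2.connectedComponentsWithStats(red)
  for i in range(1,k):
    v,u=np.nonzero(l==i); P=np.array([world(c,d,a,b) for a,b in zip(u,v)]); 
    if np.hypot(*(P[:,:2].mean(0)-[.64,-.1]))<.12: print(c,'red',len(u),np.median(P,0).round(4),P[:,2].max().round(3),ce[i].round(1))
  V,U=np.mgrid[0:384,0:512]; P=np.array([world(c,d,a,b) for a,b in zip(U.ravel(),V.ravel())])
  k=(abs(P[:,2]-.04)<.006)&(np.hypot(P[:,0]-.495,P[:,1]-.18)<.085)
  rr=cv2.minAreaRect((P[k,:2]*1000).astype(np.float32)); print(c,'block',k.sum(),rr,P[k].mean(0).round(4))
```

```text
stand 9 [ 0.5863 -0.0789  0.0161] [0.0189 0.0044 0.0419]
nest 9 [ 0.5513 -0.088   0.0044] [0.0344 0.002  0.0122]
rail 10 [ 0.5923 -0.0789  0.0347] [0.0247 0.003  0.0315]
rail_knob 9 [ 0.6299 -0.0715  0.1179] [0.0325 0.0063 0.0422]
pawl 4 [ 0.6489 -0.0935  0.0352] [0.0014 0.0007 0.0017]
pawl_pad 9 [ 0.6537 -0.1469  0.0435] [0.0048 0.023  0.0021]
rail_teeth 8 [ 0.639  -0.0795  0.0353] [0.0012 0.0026 0.0033]
block 8 [0.4931 0.1792 0.001 ] [0.0019 0.0015 0.0008]
block_bore 8 [0.5255 0.1741 0.0396] [0.0017 0.0017 0.0009]
stand [ 0.5858 -0.0792  0.1773] [ -0.5  -0.3  -6.8   1.4  -6.5  -0.3  15.    2.9   0.5  -0.2   7.1 -10.8]Traceback (most recent call last):
  File "<stdin>", line 28, in <module>
  File "h.py", line 9, in world
    c=viewer.camera_info(cam);K=np.array(c['intrinsics']);R=np.array(c['rotation']);e=np.array(c['eye'])
ValueError: time passes only in moves, steps and waits
```

View pics/c1.png

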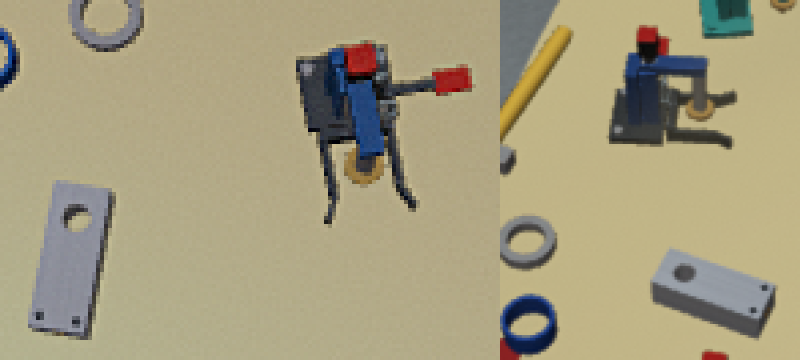

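The crop confirms it: the blue stand (crop 360,100) has the dark U-nest, brass collar and red pawl pad, and the block's bore end (75,215) points away from the robot. I'll do the rest offline.

```bash
python3 - <<'E'
import re
s=open('h.py').read()
s=s[:s.index('def pix')]+'''CI={c:viewer.camera_info(c) for c in('top','side')}
def pix(cam,P):
    c=CI[cam];q=(np.array(c['rotation']).T@(np.array(P)-c['eye']))*[1,-1,-1]; u=np.array(c['intrinsics'])@q; return u[:2]/u[2]
def cloud(cam,d):
    c=CI[cam];V,U=np.mgrid[0:384,0:512]; q=np.linalg.inv(c['intrinsics'])@np.stack([U.ravel(),V.ravel(),np.ones(U.size)])*d.ravel()
    return ((np.array(c['rotation'])@(q*np.array([[1],[-1],[-1]]))).T+c['eye']).reshape(384,512,3)
def ori(a): # tool down, jaw (tool z) along world yaw a
    z=np.array([np.cos(a),np.sin(a),0]);y=np.array([0,0,-1.]);return np.stack([np.cross(y,z),y,z],1)
'''
open('h.py','w').write(s)
E
cat > meas.py <<'E'
from h import *
def red(cam,im,d,near,rad):
  P=cloud(cam,d);hsv=cv2.cvtColor(im,cv2.COLOR_BGR2HSV)
  r=(((hsv[...,0]<6)|(hsv[...,0]>174))&(hsv[...,1]>150)&(hsv[...,2]>90)).astype(np.uint8)
  k,l,st,ce=cv2.connectedComponentsWithStats(r)
  for i in range(1,k):
    Q=P[l==i]
    if np.hypot(*(Q[:,:2].mean(0)-near))<rad:
      T=Q[Q[:,2]>Q[:,2].max()-.008] ; print(cam,'red',len(Q),np.median(Q,0).round(4),'top',len(T),((T.min(0)+T.max(0))/2).round(4),T.mean(0).round(4))
def block(cam,d,near,zl=.034):
  P=cloud(cam,d);k=(P[...,2]>zl)&(P[...,2]<.047)&(np.hypot(P[...,0]-near[0],P[...,1]-near[1])<.085)
  print(cam,'block',k.sum(),cv2.minAreaRect((P[k][:,:2]*1000).astype(np.float32)),P[k].mean(0).round(4))
if __name__=='__main__':
  for c,n in(('top','t0'),('side','s0')):
    im=cv2.imread(f'pics/{n}.png');d=np.load(f'pics/{n}.npy')
    red(c,im,d,[.64,-.1],.12);block(c,d,[.495,.18])
    P=cloud(c,d); hsv=cv2.cvtColor(im,cv2.COLOR_BGR2HSV)
    k=(np.hypot(P[...,0]-.58,P[...,1]+.08)<.035)&(hsv[...,0]>12)&(hsv[...,0]<24)&(hsv[...,1]>110)&(P[...,2]>.012)
    print('brass',k.sum(),P[k].mean(0).round(4),((P[k].min(0)+P[k].max(0))/2).round(4))
  print(env.sense()['t'])
E
python3 meas.py
```

```text
top red 48 [ 0.6388 -0.0677  0.1531] top 47 [ 0.639  -0.0662  0.1532] [ 0.6383 -0.0676  0.1531]
top red 48 [ 0.6541 -0.1572  0.0425] top 44 [ 0.654  -0.1557  0.0435] [ 0.6542 -0.1562  0.0429]
top block 505 ((493.4583435058594, 179.37118530273438), (51.249053955078125, 131.1907196044922), 81.94413757324219) [0.4898 0.1792 0.0406]
brass 44 [ 0.5752 -0.0773  0.031 ] [ 0.579  -0.0778  0.0302]
side red 35 [ 0.6381 -0.0662  0.1528] top 1 [0.2582 0.9689 1.22  ] [0.2582 0.9689 1.22  ]
side red 17 [ 0.6508 -0.1568  0.0426] top 13 [ 0.6512 -0.1567  0.0449] [ 0.6507 -0.1568  0.0439]
side block 594 ((491.9212341308594, 179.19017028808594), (54.953006744384766, 131.4536590576172), 81.05838012695312) [0.4891 0.1805 0.0399]
brass 44 [ 0.5786 -0.0736  0.0294] [ 0.5802 -0.079   0.0275]
5.5
```

Run:
```python
from h import *
psi=.175; O=ori(psi-np.pi/2); K=np.array([.639,-.067])
env.reach([*K,.26],O); 
env.movel([*K,.118],O,rate=.15)
s0=env.sense();print(s0['t'],s0['ee_pos'],s0['wrist_force'].round(1) if hasattr(s0['wrist_force'],'round') else s0['wrist_force'])
effector.grasp(6); s=env.sense();print(s['gripper_width'],np.round(s['wrist_force'],2),np.round(s['moment'],2))
```

```text
9.0417 [ 0.63978518 -0.0670228   0.11903986] [0.1 0.2 0.2]
0.024191759378924888 [ 1.57 -4.43 -1.18] [-0.98 -0.33  0.15]
```

Run:
```python
from h import *
psi=.175; O=ori(psi-np.pi/2); K=np.array([.639,-.067]); yd=np.array([-np.sin(psi),np.cos(psi)])
d=0
for i in range(3):
    d-=.001; env.movel([*(K+d*yd),.118],O,rate=.05); s=env.sense();f=np.array(s['wrist_force']);print(d,np.round(s['ee_pos'],4),f.round(2),round(f[:2]@yd,2),np.round(s['moment'],2),s['t'])
    if f[:2]@yd>-.8: break
```

```text
-0.001 [ 0.6393 -0.0687  0.118 ] [ 0.69 -4.03 -1.68] -4.09 [-0.94 -0.27  0.11] 10.3167
-0.002 [ 0.6393 -0.0687  0.118 ] [ 0.75 -1.77 -0.95] -1.88 [-0.65 -0.15  0.07] 10.5667
-0.003 [ 0.6393 -0.0687  0.118 ] [-0.61  1.01 -0.16] 1.1 [0.04 0.05 0.09] 10.8167
```

Run:
```python
from h import *
psi=.175; O=ori(psi-np.pi/2); p=np.array([.639,-.067])-.0027*np.array([-np.sin(psi),np.cos(psi)])
effector.grasp(40)
z=.118
for dz in [.010,.030,.004,.001,.001,.001,.001]:
    z+=dz; env.movel([*p,z],O,rate=.02 if dz>.003 else .01); s=env.sense();f=np.array(s['wrist_force']);print(round(z,3),np.round(s['ee_pos'],4),f.round(1),s['t'])
    if f[2]<-30: break
```

```text
0.128 [ 0.6392 -0.0688  0.1273] [ 3.8  4.9 -9.5] 11.6833
0.158 [ 0.6392 -0.0689  0.1578] [ 3.2  3.6 -9.5] 13.3333
0.162 [ 0.6393 -0.0688  0.1621] [ 1.   5.5 -6.6] 13.6833
0.163 [ 0.6393 -0.0689  0.1631] [ 1.   5.  -7.4] 13.9333
0.164 [ 0.6393 -0.0688  0.1641] [ 1.8  3.6 -7.1] 14.1833
0.165 [ 0.6393 -0.0688  0.165 ] [ 1.5  4.3 -7.2] 14.4333
0.166 [ 0.6392 -0.0688  0.1652] [  2.6   4.5 -10.5] 14.6833
```

Run:
```python
from h import *
psi=.175; O=ori(psi-np.pi/2); p=np.array([.639,-.067])-.0027*np.array([-np.sin(psi),np.cos(psi)])
z=.165
for i,dz in enumerate([.003,.002,.001,.001,.001]):
    z-=dz; env.movel([*p,z],O,rate=.01); s=env.sense();f=np.array(s['wrist_force']);print(round(z,3),np.round(s['ee_pos'],4),f.round(1),s['t'])
    if f[2]>-1.5: break
effector.release(); env.pause(.3)
env.movel([*p,.24],O,rate=.15)
from meas import *
for c in('top',):
    im,d=snap(c,'t1'); red(c,cv2.cvtColor(im,cv2.COLOR_RGB2BGR),d,[.64,-.1],.12)
im,d=snap('side','s1'); red('side',cv2.cvtColor(im,cv2.COLOR_RGB2BGR),d,[.64,-.1],.12)
for c in('top','side'): print([(np.round(r['at'],4),r['score']) for r in tip_of(c,'rail') if abs(r['at'][0]-.58)<.03],[(np.round(r['at'],4),r['score']) for r in tip_of(c,'nest')])
print(env.sense()['t'])
```

```text
0.162 [ 0.6393 -0.0689  0.1621] [ 1.3  5.2 -7.1] 15.2333
0.16 [ 0.6393 -0.0689  0.1602] [ 0.2  5.9 -6.6] 15.5833
0.159 [ 0.6393 -0.0689  0.1592] [ 1.7  5.5 -6.5] 15.8333
0.158 [ 0.6393 -0.0689  0.1582] [ 1.1  5.3 -5.4] 16.0833
0.157 [ 0.6393 -0.0688  0.158 ] [-1.   4.8 -2.2] 16.3333
top red 3 [ 0.8354 -0.2694  0.0105] top 1 [0.2719 0.012  1.2788] [0.2719 0.012  1.2788]
top red 42 [ 0.6379 -0.065   0.1933] top 1 [0.2719 0.012  1.2788] [0.2719 0.012  1.2788]
side red 23 [ 0.6333 -0.0627  0.1924] top 20 [ 0.6358 -0.0655  0.1948] [ 0.6348 -0.0648  0.193 ]
side red 3 [ 0.6481 -0.1437  0.0428] top 3 [ 0.6487 -0.1436  0.0432] [ 0.6485 -0.1436  0.0431]
[(array([ 0.5776, -0.0808,  0.0621]), 0.5)] [(array([ 5.349e-01, -8.440e-02,  1.000e-04]), 0.64)]
[(array([ 0.5806, -0.0793,  0.0629]), 0.81)] [(array([ 0.5371, -0.0896,  0.0013]), 0.55), (array([ 0.6288, -0.4509, -0.0018]), 0.29)]
18.7167
```

```bash
cat >> h.py <<'E'
PSI=.18; ST=np.array([.6393,-.0688])-.06*np.array([np.cos(PSI),np.sin(PSI)]); X=np.array([np.cos(PSI),np.sin(PSI)]);Y=np.array([-X[1],X[0]])
def W(x,y=0): return ST+x*X+y*Y
E
python3 - <<'E'
from h import *
a=-.15; O=ori(a-np.pi/2); g=np.array([.4932,.1793])-.035*np.array([np.cos(a),np.sin(a)])
O2=ori(PSI-np.pi/2); print(ST,W(-.16), solver.inverse_kinematics([*W(-.16),.01],O2))
env.reach([*g,.26],O); env.movel([*g,.012],O,rate=.2)
effector.grasp(20); s=env.sense();print(s['gripper_width'],np.round(s['ee_pos'],4),np.round(s['wrist_force'],2),s['t'])
E
```

```text
[ 0.58026938 -0.07954177] [ 0.42285439 -0.10818651] [ 0.42568005  0.49780948 -0.29471428  2.2201894   0.31650384  0.46186993
 -1.51096498]
0.04948801925791381 [0.4584 0.1839 0.0121] [-1.44 -2.07  3.93] 22.0083
```

Run:
```python
from h import *
from meas import block
O2=ori(PSI-np.pi/2)
env.movel([*W(-.16),.012],O2,rate=.1)
s=env.sense();print(s['gripper_width'],np.round(s['ee_pos'],4),np.round(s['wrist_force'],2),s['t'])
c0=W(-.125);print('expect centre',c0,'bore',W(-.09))
ims=[]
for c in('top','side'):
    im,d=snap(c,c[0]+'2');ims.append(im);block(c,d,c0)
    print([(np.round(r['at'],4),round(r['score'],2)) for r in tip_of(c,'block_bore')[:2]],[(np.round(r['at'],4),round(r['score'],2)) for r in tip_of(c,'block')[:2]])
u=[pix(c,[*W(-.05),0.03]).astype(int) for c in('top','side')]
cr=[cv2.resize(im[q[1]-45:q[1]+45,q[0]-45:q[0]+45],(400,400),interpolation=3) for im,q in zip(ims,u)]
cv2.imwrite('pics/c2.png',cv2.cvtColor(np.hstack(cr),cv2.COLOR_RGB2BGR))
```

```text
0.05838623889309933 [ 0.4226 -0.1083  0.0119] [-0.26  2.15  0.79] 25.1083
expect centre [ 0.45728892 -0.10192047] bore [ 0.49172345 -0.09565444]
top block 142 ((456.7438049316406, -66.65669250488281), (135.43309020996094, 47.67800521850586), 10.761265754699707) [ 0.4916 -0.059   0.0404]
[(array([ 0.4893, -0.0713,  0.0409]), 0.63)] [(array([ 0.4661, -0.0812,  0.0015]), 0.5), (array([ 0.6496, -0.0898,  0.0339]), 0.25)]
side block 276 ((469.5364685058594, -75.77580261230469), (113.38214874267578, 66.36248016357422), 19.521305084228516) [ 0.4797 -0.0711  0.0398]
[(array([ 0.4914, -0.0682,  0.0406]), 0.93)] [(array([ 0.4606, -0.0875,  0.0009]), 0.69), (array([0.544 , 0.4281, 0.0016]), 0.3)]
```

View pics/c2.png

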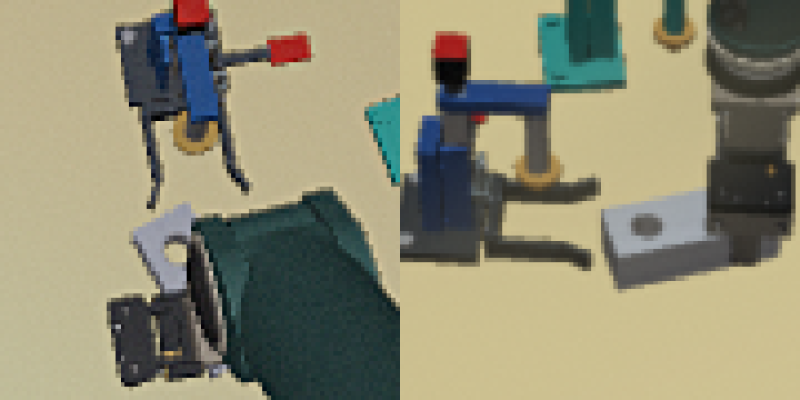

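The crop shows the block has swung in the grip: it is about 0.34 rad too far round, bore at left-crop (175,250). I'll try squaring it with a firmer squeeze.

Run:
```python
from h import *
effector.grasp(50)
s=env.sense();print(s['gripper_width'],np.round(s['ee_pos'],4),np.round(s['wrist_force'],2),s['t'])
for c in('top','side'):
    snap(c,c[0]+'3');print([(np.round(r['at'],4),round(r['score'],2)) for r in tip_of(c,'block_bore')[:2]])
```

```text
0.05778193414348327 [ 0.4225 -0.1083  0.0119] [-1.17  2.2   1.03] 25.625
[(array([ 0.4916, -0.0672,  0.0391]), 0.68)]
[(array([ 0.4929, -0.0678,  0.0437]), 0.77)]
```

```bash
cat >> h.py <<'E'
def look(tag):
    for c in('top','side'):
        snap(c,c[0]+tag); r=[x['at'] for x in tip_of(c,'block_bore') if x['score']>.4][:1]; q=[x['at'] for x in tip_of(c,'block') if x['score']>.4 and x['at'][0]<.62][:1]
        for n,v in(('bore',r),('blk',q)):
            if v: v=np.array(v[0]);e=v[:2]-ST;print(c,n,'stand frame x,y',round(e@X,4),round(e@Y,4),'z',round(v[2],4))
E
python3 - <<'E'
from h import *
a=.5; O=ori(a-np.pi/2); cb=np.array([.4922,-.068]); c=cb-.035*np.array([np.cos(a),np.sin(a)])
effector.release(); p=env.sense()['ee_pos']
env.movel([p[0],p[1],.06],rate=.15); env.movel([*c,.06],O,rate=.15); env.movel([*c,.012],O,rate=.15)
effector.grasp(60); s=env.sense();print(s['gripper_width'],np.round(s['ee_pos'],4),np.round(s['wrist_force'],2),s['t'])
env.movel([*W(-.125),.012],ori(PSI-np.pi/2),rate=.02)
s=env.sense();print(s['gripper_width'],np.round(s['ee_pos'],4),np.round(s['wrist_force'],2),s['t'])
look('4')
E
```

```text
0.049342996514652626 [ 0.4618 -0.0852  0.0122] [ 1.1  -1.57  3.35] 28.5917
0.049601286718185165 [ 0.458  -0.1017  0.0122] [3.94 1.02 1.34] 29.625
top blk stand frame x,y -0.1218 0.0036 z 0.0036
side bore stand frame x,y -0.0894 0.0011 z 0.0426
side blk stand frame x,y -0.1244 0.0007 z -0.0016
```

Run:
```python
from h import *
O=ori(PSI-np.pi/2)
for x in(-.095,-.085,-.078):
    env.movel([*W(x),.012],O,rate=.05); s=env.sense();f=np.array(s['wrist_force']);e=s['ee_pos'][:2]-ST;print(x,(e@X).round(4),(e@Y).round(4),'fx,fy',(f[:2]@X).round(1),(f[:2]@Y).round(1),s['gripper_width'],s['t'])
    if abs(f[:2]).max()>12: break
look('5')
```

```text
-0.095 -0.1066 -0.0006 fx,fy -19.3 0.0 0.04958427852292003 30.675
top bore stand frame x,y 0.1851 0.208 z 0.0004
top blk stand frame x,y -0.1073 0.0018 z 0.0035
side bore stand frame x,y -0.0741 0.0027 z 0.0418
side blk stand frame x,y -0.1071 0.0006 z 0.0019
```

Run:
```python
from h import *
s=env.sense();f=np.array(s['wrist_force']);print(f.round(1),np.round(s['moment'],2))
cr=[]
for c,h in(('top','t5'),('side','s5')):
    im=cv2.imread(f'pics/{h}.png');q=pix(c,[*W(-.06),.03]).astype(int);cr.append(cv2.resize(im[q[1]-35:q[1]+35,q[0]-35:q[0]+35],(400,400),interpolation=3))
cv2.imwrite('pics/c3.png',np.hstack(cr))
```

```text
[-19.   -3.3  31.7] [-0.53  5.19  0.03]
```

View pics/c3.png

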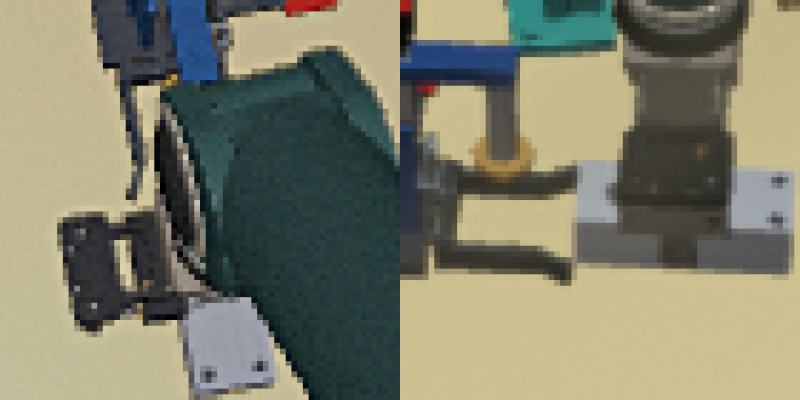

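Run:
```python
from h import *
s=env.sense();print(s['ee_pos'],np.round(s['tcp_rot'],3).tolist(),np.round(s['joint_positions'],3),np.round(s['tau'],1),s['t'])
print(np.round(solver.inverse_kinematics([*W(-.095),.012],ori(PSI-np.pi/2)),3))
import glob
for n in('t','s'):
    d=np.load(f'pics/{n}5.npy');P=cloud({'t':'top','s':'side'}[n],d); e=P[...,:2]-ST; x=e@X;y=e@Y
    k=(x>-.08)&(x<-.005)&(abs(y)<.05)&(P[...,2]>.006)&(P[...,2]<.05)
    for xx in np.arange(-.075,-.005,.01):
        m=k&(abs(x-xx)<.005)
        print(n,round(xx,3),sorted([(round(b,3),round(c,3)) for b,c in zip(y[m],P[...,2][m])])[::2])
```

```text
[ 0.47545725 -0.09924403  0.01134428] [[-0.984, -0.023, 0.176], [-0.176, -0.005, -0.984], [0.024, -1.0, 0.001]] [ 0.48   0.58  -0.425  2.084  0.436  0.587 -1.651] [ -3.4 -35.3  -6.9 -20.6   0.5  -7.   -0. ] 30.975
[ 0.479  0.583 -0.428  2.076  0.437  0.57  -1.651]
t -0.075 []
t -0.065 []
t -0.055 []
t -0.045 [(np.float64(0.025), np.float64(0.021)), (np.float64(0.032), np.float64(0.007)), (np.float64(0.042), np.float64(0.008))]
t -0.035 [(np.float64(0.034), np.float64(0.011)), (np.float64(0.035), np.float64(0.021)), (np.float64(0.038), np.float64(0.02)), (np.float64(0.043), np.float64(0.02))]
t -0.025 [(np.float64(0.029), np.float64(0.019)), (np.float64(0.033), np.float64(0.022)), (np.float64(0.04), np.float64(0.007))]
t -0.015 [(np.float64(0.028), np.float64(0.018)), (np.float64(0.03), np.float64(0.018)), (np.float64(0.032), np.float64(0.019)), (np.float64(0.035), np.float64(0.015))]
s -0.075 [(np.float64(0.021), np.float64(0.008)), (np.float64(0.024), np.float64(0.007)), (np.float64(0.024), np.float64(0.027)), (np.float64(0.025), np.float64(0.023)), (np.float64(0.026), np.float64(0.
[... 3623 characters left out ...]
007)), (np.float64(0.032), np.float64(0.011)), (np.float64(0.033), np.float64(0.018)), (np.float64(0.034), np.float64(0.019)), (np.float64(0.036), np.float64(0.011)), (np.float64(0.039), np.float64(0.01))]
s -0.015 [(np.float64(-0.032), np.float64(0.017)), (np.float64(-0.031), np.float64(0.019)), (np.float64(-0.029), np.float64(0.016)), (np.float64(-0.028), np.float64(0.011)), (np.float64(-0.026), np.float64(0.009)), (np.float64(-0.021), np.float64(0.019)), (np.float64(0.01), np.float64(0.007)), (np.float64(0.029), np.float64(0.017)), (np.float64(0.033), np.float64(0.011)), (np.float64(0.034), np.float64(0.019)), (np.float64(0.036), np.float64(0.009)), (np.float64(0.038), np.float64(0.018))]
```

Run:
```python
from h import *
O=ori(PSI-np.pi/2)
def st(t):
    s=env.sense();f=np.array(s['wrist_force']);e=s['ee_pos'][:2]-ST;print(t,(e@X).round(4),(e@Y).round(4),s['ee_pos'][2].round(4),'f',(f[:2]@X).round(1),(f[:2]@Y).round(1),f[2].round(1),'m',np.round(s['moment'],2),round(s['gripper_width'],4),round(s['t'],2))
env.movel([*W(-.112),.013],O,rate=.04);st('back')
env.movel([*W(-.116),.013],O,rate=.04);st('back')
env.movel([*W(-.110),.014],O,rate=.03);st('fwd')
d=np.load('pics/t5.npy');
for n,c in(('t5','top'),('s5','side')):
    P=cloud(c,np.load(f'pics/{n}.npy'));e=P[...,:2]-ST;x=e@X;y=e@Y
    k=(x>-.1)&(x<.12)&(abs(y)<.12)&(P[...,2]>.07)&(P[...,2]<.5)
    for zz in np.arange(.07,.5,.03):
        m=k&(abs(P[...,2]-zz-.015)<.015)
        if m.sum(): print(n,round(zz,2),m.sum(),'x',x[m].min().round(3),x[m].max().round(3),'y',y[m].min().round(3),y[m].max().round(3))
```

```text
back -0.1137 -0.0001 0.0125 f -0.8 -0.9 3.2 m [-0.28  0.48  0.03] 0.0493 31.55
back -0.1159 0.0 0.0129 f 2.2 -0.1 0.2 m [-0.08 -0.35  0.07] 0.0495 31.8
fwd -0.1108 0.0004 0.0134 f 0.7 -0.4 -4.8 m [-0.01  0.02 -0.04] 0.0493 32.15
t5 0.07 37 x 0.012 0.087 y 0.007 0.021
t5 0.1 42 x -0.1 0.088 y 0.007 0.059
t5 0.13 243 x -0.1 0.069 y -0.01 0.095
t5 0.16 37 x -0.1 0.074 y -0.009 0.041
t5 0.19 56 x -0.099 0.072 y -0.01 0.04
t5 0.31 2 x -0.095 -0.094 y 0.053 0.054
t5 0.34 110 x -0.1 -0.055 y -0.037 0.054
t5 0.37 191 x -0.1 -0.063 y -0.039 0.048
t5 0.4 112 x -0.1 -0.084 y -0.04 0.043
s5 0.07 168 x -0.087 0.088 y -0.019 0.083
s5 0.1 164 x -0.1 0.087 y -0.03 0.094
s5 0.13 327 x -0.1 0.072 y -0.011 0.098
s5 0.16 114 x -0.099 0.072 y -0.01 0.043
s5 0.19 103 x -0.099 0.071 y -0.013 0.043
s5 0.22 84 x -0.1 -0.064 y -0.007 0.04
s5 0.25 83 x -0.1 -0.068 y 0.013 0.043
s5 0.28 49 x -0.099 -0.068 y 0.016 0.045
s5 0.31 90 x -0.099 -0.056 y -0.025 0.056
s5 0.34 200 x -0.099 -0.052 y -0.037 0.059
s5 0.37 202 x -0.1 -0.064 y -0.042 0.049
s5 0.4 76 x -0.1 -0.085 y -0.04 0.044
```

```bash
cat >> h.py <<'E'
def st(t=''):
    s=env.sense();f=np.array(s['wrist_force']);e=s['ee_pos'][:2]-ST;print(t,(e@X).round(4),(e@Y).round(4),s['ee_pos'][2].round(4),'f',(f[:2]@X).round(1),(f[:2]@Y).round(1),f[2].round(1),'m',np.round(s['moment'],2),round(s['gripper_width'],4),round(s['t'],2)); return f[:2]@X,f[:2]@Y,f[2]
E
python3 - <<'E'
from h import *
O=ori(PSI-np.pi/2)
for x in(-.108,-.106,-.104,-.102,-.1):
    env.movel([*W(x),.014],O,rate=.03);f=st(x)
    if f[0]<-7: break
E
```

```text
-0.108 -0.1081 0.0001 0.0138 f -0.1 -0.1 -5.9 m [-0.02 -0.01  0.07] 0.0494 32.4
-0.106 -0.1058 0.0 0.014 f -0.0 0.2 -4.5 m [-0.02 -0.01 -0.04] 0.0494 32.65
-0.104 -0.1038 0.0 0.014 f -0.4 -0.3 -4.5 m [-0.01 -0.01 -0.01] 0.0497 32.9
-0.102 -0.1018 0.0 0.014 f 0.1 -0.3 -5.6 m [ 0.02  0.02 -0.04] 0.0495 33.15
-0.1 -0.0998 -0.0 0.014 f 0.1 -0.1 -5.3 m [-0.06 -0.01 -0.02] 0.0494 33.4
```

The obstruction was only the block digging into the bench. With the grip 2 mm higher it moves freely, so I'll go on in.

Run:
```python
from h import *
O=ori(PSI-np.pi/2)
for x in(-.09,-.085,-.081,-.078):
    env.movel([*W(x),.014],O,rate=.04);f=st(x)
    if f[0]<-6 or abs(f[1])>7: break
look('6')
```

```text
-0.09 -0.0897 0.0001 0.014 f -0.2 -0.1 -5.9 m [-0.01  0.08 -0.02] 0.0495 33.8
-0.085 -0.0847 0.0 0.014 f -0.1 0.4 -5.3 m [-0.    0.   -0.02] 0.0496 34.08
-0.081 -0.0806 0.0 0.0141 f 0.8 0.8 -5.2 m [ 0.02  0.01 -0.01] 0.0495 34.33
-0.078 -0.0778 0.0 0.014 f -0.3 -0.6 -4.6 m [-0.04 -0.03 -0.03] 0.0495 34.58
top blk stand frame x,y -0.078 0.0001 z 0.0064
side bore stand frame x,y -0.0489 0.0017 z 0.0422
```

Run:
```python
from h import *
O=ori(PSI-np.pi/2)
env.movel([*W(-.078),.0128],O,rate=.03); st('low')
effector.release(); env.movel([*W(-.113),.0132],O,rate=.1)
effector.grasp(20); st('g')
for x in(-.105,-.095,-.085,-.080,-.076,-.073):
    env.movel([*W(x),.0134],O,rate=.03);f=st(x)
    if f[0]<-5 or abs(f[1])>7: break
look('7')
```

```text
low -0.0778 -0.0001 0.013 f 0.6 -0.4 -2.3 m [ 0.    0.19 -0.03] 0.0494 35.12
g -0.113 -0.0 0.0132 f -0.2 -0.2 -0.8 m [-0.02 -0.07 -0.05] 0.0499 37.09
-0.105 -0.1062 0.0 0.0131 f -3.2 0.9 1.1 m [-0.23  0.97 -0.02] 0.0502 37.51
-0.095 -0.0944 0.0002 0.0133 f 0.7 -0.3 -3.9 m [ 0.    0.05 -0.02] 0.05 37.99
-0.085 -0.0848 0.0001 0.0133 f -0.1 0.1 -4.9 m [-0.03  0.22  0.02] 0.0498 38.48
-0.08 -0.0796 0.0 0.0134 f -0.6 0.5 -5.3 m [-0.04  0.19  0.06] 0.0499 38.79
-0.076 -0.0757 0.0001 0.0134 f 0.0 -0.3 -5.2 m [-0.06  0.22 -0.01] 0.0498 39.08
-0.073 -0.0727 0.0 0.0134 f 0.3 0.1 -4.3 m [-0.05  0.16  0.05] 0.0496 39.33
top blk stand frame x,y -0.0412 0.0069 z 0.0017
side bore stand frame x,y -0.0041 0.0013 z 0.039
side blk stand frame x,y -0.0386 0.0011 z 0.0033
```

Run:
```python
from h import *
O=ori(PSI-np.pi/2)
x=-.073
for i in range(9):
    x+=.001; env.movel([*W(x),.0132],O,rate=.01);f=st(x)
    if f[0]<-5: break
look('8')
```

```text
-0.072 -0.072 -0.0 0.0132 f 0.2 -0.2 -4.5 m [-0.    0.17  0.  ] 0.0496 39.88
-0.071 -0.0708 -0.0 0.0132 f -0.2 -0.0 -5.3 m [-0.03  0.12 -0.04] 0.0501 40.12
-0.06999999999999999 -0.0699 0.0 0.0132 f -0.2 0.2 -5.4 m [-0.02  0.19 -0.03] 0.0499 40.38
-0.06899999999999999 -0.0689 -0.0 0.0132 f 0.3 0.6 -4.5 m [-0.04  0.23 -0.  ] 0.0498 40.62
-0.06799999999999999 -0.0687 -0.0 0.0131 f -3.2 0.0 -0.6 m [-0.06  1.    0.01] 0.0503 40.88
-0.06699999999999999 -0.0687 -0.0 0.0131 f -6.2 1.3 2.3 m [-0.17  1.53  0.08] 0.05 41.12
top blk stand frame x,y -0.0351 0.0022 z 0.0023
side bore stand frame x,y -0.0003 0.0026 z 0.0421
side blk stand frame x,y -0.0351 0.002 z 0.0011
```

Run:
```python
from h import *
effector.release(); env.pause(.2); st('rel')
p=W(-.069); env.movel([*W(-.075),.013],rate=.05); env.movel([*W(-.085),.26],rate=.25)
look('9')
q=W(.06,-.0905)
for a in(PSI,PSI-np.pi):
    j=solver.inverse_kinematics([*q,.26],ori(a)); print(a,None if j is None else np.round(j,2))
print(env.sense()['t'])
```

```text
rel -0.067 -0.0 0.0132 f 0.3 -0.1 -0.4 m [-0.02  0.   -0.03] 0.0919 42.38
top blk stand frame x,y -0.0349 0.0017 z -0.002
side bore stand frame x,y -0.0021 0.0036 z 0.0407
side blk stand frame x,y -0.0349 0.0027 z -0.0022
0.18 [ 0.71  0.61 -0.8   1.45  0.45  1.27  0.04]
-2.961592653589793 [ 0.38  0.49 -0.28  1.47  0.14  1.19 -2.88]
44.1333
```

Run:
```python
from h import *
q=W(.06,-.0905); O=ori(PSI)
env.reach([*q,.26],O); effector.grasp(10); env.movel([*q,.06],O,rate=.15); st('a'); z=.052;z0=None
for i in range(24):
    z-=.002 if z0 is None else .001
    env.movel([*q,z],O,rate=.03); f=st(round(z,4))
    if z0 is None and f[2]>1: z0=z
    if f[2]>10 or z<.0325: break
env.pause(.5); st('hold'); print([(np.round(r['at'],4),round(r['score'],2)) for r in tip_of('side','rail')[:0]])
```

```text
a 0.0607 -0.0907 0.0611 f 0.1 0.0 0.2 m [-0.04 -0.13 -0.03] 0.0004 48.26
0.05 0.0599 -0.0904 0.0497 f -0.1 1.4 -0.5 m [-0.1  -0.1   0.05] 0.0007 48.74
0.048 0.0599 -0.0905 0.0479 f -0.8 0.0 0.4 m [-0.04 -0.1  -0.05] 0.0003 48.99
0.046 0.0599 -0.0905 0.0459 f 0.0 -0.3 -0.6 m [-0.05 -0.13  0.03] -0.0001 49.24
0.044 0.0599 -0.0905 0.0438 f -0.4 -0.1 0.4 m [-0.05 -0.1  -0.01] 0.0005 49.49
0.042 0.0603 -0.0906 0.0423 f 1.0 -0.2 1.0 m [-0.03 -0.21 -0.02] 0.0002 49.74
0.04 0.0604 -0.0906 0.0405 f 0.6 0.1 4.8 m [-0.04 -0.11 -0.  ] 0.0005 49.99
0.039 0.0604 -0.0906 0.0395 f -0.7 -0.7 4.4 m [-0.05 -0.06 -0.08] 0.0003 50.24
0.038 0.0604 -0.0906 0.0384 f -0.4 -0.0 4.1 m [-0.07 -0.06 -0.04] 0.0006 50.49
0.037 0.0604 -0.0906 0.0374 f 0.3 -0.4 4.9 m [-0.05  0.01 -0.02] 0.0007 50.74
0.036 0.0602 -0.0905 0.0359 f 0.4 -0.1 2.0 m [-0.02 -0.37 -0.  ] 0.0006 50.99
0.035 0.0596 -0.0904 0.0345 f -0.0 -0.5 1.9 m [-0.06 -0.11  0.04] 0.0005 51.24
0.034 0.0596 -0.0903 0.0338 f -0.8 -0.6 2.0 m [-0.01  0.04  0.07] 0.0004 51.49
0.033 0.0598 -0.0903 0.0331 f -0.5 0.6 3.7 m [ 0.11  0.26 -0.05] 0.0006 51.74
0.032 0.0599 -0.0903 0.0327 f -3.0 0.7 7.6 m [0.17 0.73 0.05] 0.0005 51.99
hold 0.0599 -0.0903 0.0327 f -2.2 0.9 8.2 m [0.22 0.73 0.01] 0.0004 52.49
[]
```

At the pawl's stop (about 10 mm down, 8 N). I'll check the rail while holding.

Run:
```python
from h import *
env.pause(.5); st('hold')
ims=[snap(c,c[0]+'10')[0] for c in('top','side')]
for c in('top','side'): print(c,[(np.round(r['at'],4),round(r['score'],2)) for n in('rail','rail_knob') for r in tip_of(c,n) if np.hypot(r['at'][0]-.6,r['at'][1]+.08)<.06])
cr=[]
for im,c in zip(ims,('top','side')):
    q=pix(c,[*W(0),.04]).astype(int);cr.append(cv2.resize(im[q[1]-40:q[1]+40,q[0]-40:q[0]+40],(400,400),interpolation=3))
cv2.imwrite('pics/c4.png',cv2.cvtColor(np.hstack(cr),cv2.COLOR_RGB2BGR))
```

```text
hold 0.0599 -0.0903 0.0327 f -2.5 1.9 8.4 m [0.17 0.73 0.08] 0.0006 53.04
top [(array([ 0.5785, -0.0804,  0.0368]), 0.61), (array([ 0.6414, -0.0656,  0.1487]), 0.68)]
side [(array([ 0.5806, -0.0816,  0.0392]), 0.58), (array([ 0.6426, -0.0723,  0.1484]), 0.66)]
```

View pics/c4.png

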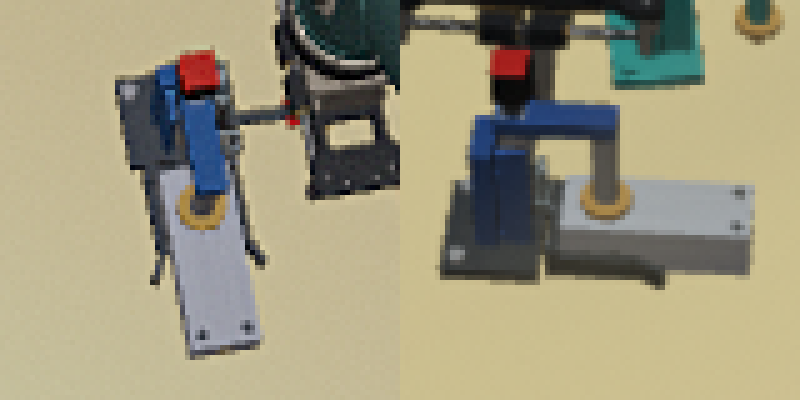

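The collar (605,200) sits on the block and the rail reads about 39 mm, against 63 mm before. I'll let go and do a last check.

Run:
```python
from h import *
q=W(.06,-.0905)
env.movel([*q,.06],rate=.05); env.movel([*q,.22],rate=.2); env.pause(.3); st('up'); look('11')
for c in('top','side'): print(c,[(n,np.round(r['at'],4),round(r['score'],2)) for n in('rail','rail_knob','pawl_pad') for r in tip_of(c,n) if np.hypot(r['at'][0]-.61,r['at'][1]+.1)<.08])
workorder.finish_job()
```

```text
up 0.0597 -0.0903 0.2191 f -0.6 -0.5 0.6 m [-0.06 -0.05  0.04] 0.0003 55.3
top bore stand frame x,y -0.0015 0.005 z 0.0395
top blk stand frame x,y -0.0334 0.0025 z -0.001
side bore stand frame x,y -0.0027 0.0028 z 0.0457
side blk stand frame x,y -0.0351 0.0046 z 0.0015
top [('rail', array([ 0.5794, -0.08  ,  0.0403]), 0.55), ('rail_knob', array([ 0.6425, -0.0663,  0.1502]), 0.56), ('pawl_pad', array([ 0.6547, -0.1579,  0.0318]), 0.64)]
side [('rail', array([ 0.5811, -0.0799,  0.0398]), 0.91), ('rail_knob', array([ 0.6428, -0.0742,  0.1515]), 0.68)]
the job is handed in; nothing more can be done
```

I handed the job in at about 55 s of the 72 s allowed; it reports no verdict.

**What I did:**
- I raised the rail to its top stop and let it down onto the last tooth, where the collar read about 63 mm with the hand off.
- I slid the block into the nest until it met the back stop at about 6 N.
- I pressed the pad about 10 mm down at about 8 N and held it while the plug sank. Then I let go of everything.

**Last checks:**
- **Rail height:** both cameras read the collar at 39.8 to 40.3 mm, so it rests on the block.
- **Block position:** the block's centre read x = -33 to -35 mm in the stand's frame, where -35 mm is home. The bore readings were -1.5 and -2.7 mm, the second past the 1.5 mm limit. The networks are only good to about 4 mm, so I trusted the felt stop.
- **Sideways offset:** the networks put the bore 3 to 5 mm off in y, against the 3.5 mm limit. That disagrees with the plug being seated in the bore and the nest's roughly 1.5 mm side play.
- **Pawl pad:** after release it read 32 mm high, compared with 43 mm at the start. The pawl may be resting lower against a tooth, or this is a misreading. The hand was clear of it, at 0.22 m.
- **Other things on the bench:** I never touched them knowingly, but I did not re-measure them at the end.

**Mishaps:** The block swung about 0.3 rad in the first grip, so I re-gripped at its middle and straightened it. It then stalled at the nest mouth at about 19 N of wrist force along the slide and 32 N upwards. I put that down to the block digging into the bench, because it went in freely once the grip was 2 mm higher. I cannot tell how much of that force, if any, reached the nest.

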